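# Turn the gearbox shaft's flat to the rib and hold the set-screw collar on it

## Task

On the packing bench, turn the upright shaft of the small conveyor gearbox until the flat on the shaft faces the raised rib on top of the housing. Then lower the steel ring that has a set screw in its side over the shaft, screw on the flat's side, and finish still gripping it: hold it level about half-way along the flat, with the tip of its screw kept pressed lightly against the flat and nothing but the fingers carrying it, ready for a colleague to tighten the screw. Leave the plain ring without a screw where it lies.

Things in the scene. Friction and masses are not known exactly. Their poses are not given: they have to be found in the camera images.
- gearbox: Fixed blue-painted gearbox, 110 x 110 mm, top 85 mm above the bench, with a round boss (48 mm across, top at 95 mm) round the shaft and a black motor (72 mm thick, centred 45 mm up) sticking out to 130 mm on its -x side; base plate 140 (x) x 120 (y) x 8 mm. Origin: on the shaft's axis at bench height; z up; x points from the shaft to the rib.
- rib (a point): Middle of the top of the raised rib on the housing's top (26 mm long, 14 mm wide, 12 mm high), 39 mm from the shaft's axis along the gearbox's x, 97 mm above the bench.
- shaft: Upright dark steel shaft, 20 mm diameter, end 165 mm above the bench, with one flat on its upper 40 mm. Turns either way against 0.15 N m of friction and stays where left; no stops within half a turn. Origin: on the axis at bench height; z up; x points out of the flat, and must come to point as the gearbox's x does. It starts 0.7 to 2.0 rad anticlockwise (from above) of that.
- flat (a point): Middle of the bright flat's face: 6 mm from the shaft's axis, 145 mm above the bench; axes as the shaft's. The flat runs from 125 to 165 mm above the bench (2 mm bevel at the end); the shaft is 16 mm thick across it. Below it the shaft is fully round and the step would stop the collar's screw.
- collar_center (a point): Centre (15 mm up) of the loose steel ring with the set screw, the collar, 0.2 to 0.4 kg, lying flat on the bench: outside diameter 46, height 30, bore 24 mm. Two flat pads on it, 26 mm wide, facing its +y and -y, 50 mm apart over both, are the place to grip. The screw runs level through its +x side at half height, its 9 mm thick head out to 31 mm from the centre. z up.
- screw_tip (a point): Inner end of the collar's screw (5 mm thick), sticking into the bore to 8 mm from the centre along the collar's +x, so the ring goes over the shaft only with the screw at the flat. Centred on the shaft there is 2 mm of play all round; pushed 2 mm along its own -x from there, the tip meets the flat. Axes as the collar's.
- spacer_center (a point): Centre of the plain steel ring without a screw or pads, outside diameter 46 mm, bore 24 mm, height 30 mm, lying flat on the bench. To be left alone.

How it is judged (in metres and radians):
On the way, in this order (a step that is already met when the one before it is completed fails the run):
1. the shaft is turned until its flat faces the rib (within 0.17 rad), with the collar still off it (angle between the x axis of shaft and the x axis of gearbox, either way round below 0.17 rad and x of flat in the frame of gearbox above 0 m and horizontal distance between collar_center and shaft above 0.03 m), for 0.2 s.
2. the collar is over the shaft with its screw at the flat, about half-way along it (within 10 mm) (horizontal distance between collar_center and shaft below 0.006 m and z of collar_center in the frame of flat between -0.01 and 0.01 m and angle between the x axis of collar_center and the x axis of shaft, either way round below 0.2 rad and x of screw_tip in the frame of shaft above 0.003 m and angle between collar_center's own z axis and vertical below 0.12 rad), for 0.2 s.
At the end, for the whole second after the job is handed in: Flat facing the rib within 0.17 rad; collar round the shaft, within 10 mm of the flat's mid-height and 6 mm of the axis, level within 0.12 rad, screw on the flat's side within 0.2 rad; fingers gripping it (over 3 N), its screw tip against the flat (within 1.5 mm), pressing with 1 to 25 N, at rest (all of step 2 and angle between the x axis of shaft and the x axis of gearbox, either way round below 0.17 rad and x of flat in the frame of gearbox above 0 m and x of screw_tip in the frame of shaft below 0.0075 m and contact force between the fingers and collar above 3 N and contact force between collar and shaft between 1 and 25 N and linear speed of collar below 0.02 m/s); the arm keeps its last pose, push and grip.
It fails at once if the plain ring is moved by more than 30 mm (distance of spacer_center from where it was at the start of the episode above 0.03 m).
It also fails if it takes over 54 s, if anything falls off the work surface, if the arm or the gripper's body presses on something with over 40 N, if the wrist force passes 120 N, or if a joint passes its speed limit or range.

## Robot

A 6-joint arm with a two-finger parallel gripper is mounted at the origin on the work surface. World frame = base frame: x ahead of the robot, y to its left, z up, the work surface at z = 0. Lengths are in mm, angles in rad, forces in N, time in s.
With the tool pointing down it reaches from about 275 to 750 mm from the base axis. Payload 10.2 kg.
Tool frame: the origin (TCP) lies at the very end of the fingers, on their centre line; the grasp point (between the pads) lies 19 mm behind it; z points along the fingers, y is the direction in which the jaws open and shut (so a half turn about z gives the same grasp; the last joint's range is limited). The gripper opens to 85 mm and grips with 20 to 120 N. Pads are 22 mm wide; open, the fingers measure 114 mm over their backs; the gripper's body (76 mm by 85 mm) begins 54 mm behind the grasp point. The pads swing forward as they close: fully open they stand 13 mm farther back than shut.
Start: joints at [-1.426, 0.313, 1.498, -0, 1.331, -0.223], TCP at [188.759, -489.899, 231.294] pointing down, gripper open.
Joint ranges: [-2.94, 2.94], [-0.97, 2.17], [0.19, 2.56], [-1.23, 4.37], [0.02, 3.11], [-2.88, 2.88]. Speed limits (rad/s): [2.39, 2.39, 3.01, 3.14, 3.14, 3.14].

## Interface

Orientations are given as a unit quaternion [w, x, y, z].
In Python, from rig import readout, cams, finish_job gives the robot as it stands. The module is installed in compiled form; this text tells all that it offers.
- The arm moves only by the tool carry_out, never from a script. Its argument "steps" is one flat list of numbers, 7 for each row, row after row: the shift along the tool's x, y, z in cm, then the turn, a rotation vector about the tool's x, y, z in units of 5 degrees (1.0 is 5 degrees), then the opening, from -1 (shut) to 1 (fully open), so that 0 is half open. In form: [x, y, z, ax, ay, az, hand, x, y, z, ax, ay, az, hand, ...]. A call has 1 to 20 rows; each row shifts and turns the commanded pose from where the row before left it, along the tool's axes as they then stand; what a row does not reach is not made up. A row lasts 1/12 s, in which the tool goes at most 41.7 mm and 7.16 degrees, less where a joint would pass 70% of its speed; a pose out of reach is approached as far as the arm can. A call with a gripper value outside its range is refused whole. The fingers move at their own pace and stop on an object; "grip_force" is the grip in N (left out, the last holds). Time passes only in rows, so rows that do not move let the fingers close. It gives the time, the measured TCP pose, the force and the opening at its end, in the units of the state.
- readout.sense(): the state, without advancing time (a new reading comes with each control period).
- cams.capture(name): name is "side" or "top" or "wrist"; returns the picture (420x560x3 uint8, red, green, blue); there is no depth.
- cams.calibration(name): a dict with "fx", "fy", "cx", "cy" (pixels), "k1" (the pictures are not rectified: a ray, as slopes to the right and down, at radius r is drawn at 1 + k1 r^2 times it, then the intrinsics apply), "R" (3x3) and "t" (3): a world point X has camera coordinates R X + t; the wrist camera has in their place "T_tool_cam" (4x4, takes a point from camera to tool coordinates, whose origin is the TCP and whose axes are the flange's). Camera axes: x right, y down, z forward; pixel columns grow to the right and rows downward; lengths in mm; the calibration is good to about 2 mm. A picture is of the moment at which its call begins: read the wrist's pose just before it. calibration takes no time and is no camera call.
- finish_job(): hands the job in, once; it reports no verdict.
The state is a dict: "time_s": time; "joints": joint angles; "dq": joint speeds; "tau": joint torques, N m; "eef_pos": TCP position; "ee_rot": TCP orientation; "force": force on the tool from outside, world axes, zero at the start; "wrist_torque": the same for the moment, N m; "grip_width": opening from 0.0 (shut) to 1.0 (fully open).
Only numpy, scipy, OpenCV 4.12 (cv2) and the standard library are available. Lean on these libraries where they do the work, as an engineer would, in place of code of your own. Each camera call takes 0.05 s, during which the arm holds its last target.

## Working session

There is one attempt and no reset: what is moved stays moved. The work goes in short steps, Python scripts to look and compute and a tool call to move; the robot and the scene stay as the last step left them, time stands still between calls to the robot, and variables do not carry over. Pictures are saved under pics/ and viewed, and the job is handed in when it is done.

Besides the shell and the picture viewer there is one more tool, called after ">>>" by a JSON object that holds its "api" and its "payload", one argument or row to a line. carry_out: Moves the arm, as the interface text tells. Its arguments: {"type":"object","properties":{"steps":{"type":"array","items":{"type":"number"}},"grip_force":{"type":"number"}},"required":["steps"]}

```bash
mkdir -p pics; ls; python3 - <<'E'
from rig import readout,cams
import cv2
print(readout.sense())
for n in ("side","top","wrist"):
    im=cams.capture(n); cv2.imwrite(f"pics/{n}0.png",im[:,:,::-1]); print(n,cams.calibration(n))
E
```

```text
pics
{'time_s': 0.0, 'joints': array([-1.42642325e+00,  3.13470996e-01,  1.49846272e+00,  1.31297799e-05,
        1.33101333e+00, -2.23428189e-01]), 'dq': array([ 5.09400323e-04, -5.86481761e-04, -3.27090641e-04, -9.59645327e-04,
       -9.37398018e-05,  4.49444573e-04]), 'tau': array([ 6.72515616e-04, -4.12264287e+01, -2.59739345e+01, -1.42508493e-04,
        4.14070731e-03,  3.29447676e-05]), 'eef_pos': array([ 188.70973789, -489.62394175,  230.71468991]), 'ee_rot': array([-6.76416432e-04,  9.83137942e-01,  1.82864234e-01,  3.31320157e-05]), 'force': array([ 0.51816135, -0.75766659,  0.29557722]), 'wrist_torque': array([0.02217782, 0.02773996, 0.02993011]), 'grip_width': 1.0021664273137731}
side {'fx': 488.1507047558467, 'fy': 488.1507047558467, 'cx': 272.99933461336065, 'cy': 213.47588743191915, 'k1': -0.1482821952734705, 'R': array([[-0.96021601, -0.27908061, -0.0099609 ],
       [-0.15772894,  0.57143291, -0.80534838],
       [ 0.2304491 , -0.77173729, -0.59271812]]), 't': array([504.86187528, 180.71551193, 803.45368688])}
top {'fx': 487.77971838456676, 'fy': 487.77971838456676, 'cx': 286.3877737046623, 'cy': 202.22502456172293, 'k1': -0.0913914500304402, 'R': array([[-0.02254322, -0.99950412, -0.02198466],
       [-0.98966972,  0.02542485, -0.1410937 ],
       [ 0.14158269,  0.01857685, -0.98975211]]), 't': array([ 31.08404272, 528.47109654, 766.49944263])}
wrist {'fx': 327.5246381540033, 'fy': 327.5246381540033, 'cx': 276.41028034837296, 'cy': 210.19692649264104, 'k1': -0.047240115742421505, 'T_tool_cam': array([[-1.15198621e-04, -9.52674314e-01, -3.03992824e-01,
         7.76013994e+01],
       [ 9.99998885e-01,  3.42844861e-04, -1.45338294e-03,
        -1.56963046e-01],
       [ 1.48882298e-03, -3.03992653e-01,  9.52673213e-01,
        -1.42604304e+02],
       [ 0.00000000e+00,  0.00000000e+00,  0.00000000e+00,
         1.00000000e+00]])}
```

View pics/side0.png

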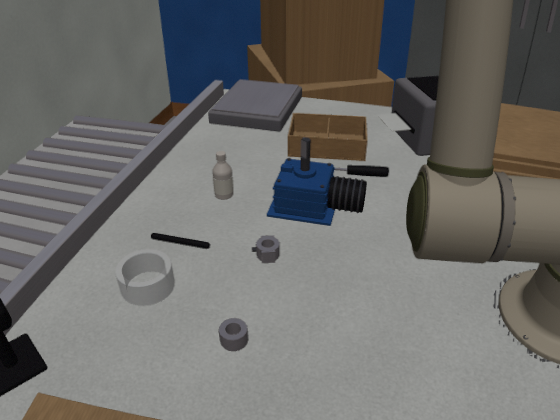

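View pics/top0.png

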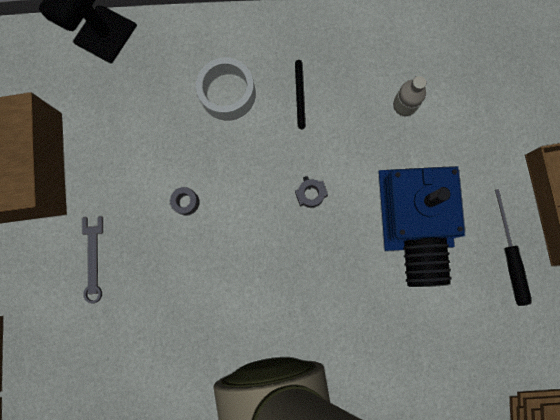

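View pics/wrist0.png

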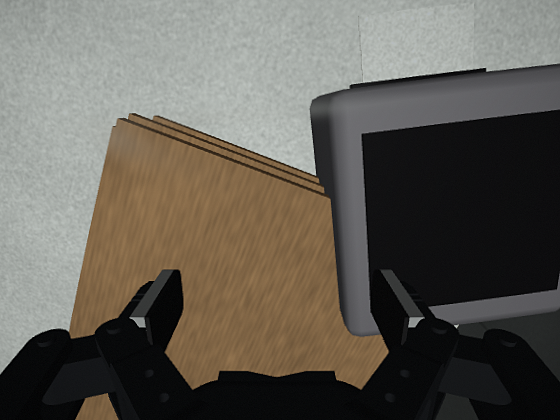

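The top view shows the collar at about (312,193) with its screw head at (306,179). The spacer is at (184,201), and the gearbox shaft is near (438,195) with the motor pointing down the image (toward -x). I'll zoom in next.

```bash
cat > h.py <<'E'
import numpy as np, cv2
from rig import readout,cams
from scipy.spatial.transform import Rotation as Rn
def und(c,px):
    px=np.asarray(px,float).reshape(-1,2)
    K=np.array([[c["fx"],0,c["cx"]],[0,c["fy"],c["cy"]],[0,0,1]])
    return cv2.undistortPoints(px[:,None],K,np.array([c["k1"],0,0,0.]))[:,0]
def extr(name,s=None):
    c=cams.calibration(name)
    if "R" in c: R=np.array(c["R"]);return c,R.T,-R.T@np.array(c["t"])
    s=s or readout.sense(); q=s["ee_rot"]
    Rt=Rn.from_quat([q[1],q[2],q[3],q[0]]).as_matrix(); T=np.array(c["T_tool_cam"])
    return c,Rt@T[:3,:3],Rt@T[:3,3]+s["eef_pos"]
def ray(name,px,s=None):
    c,R,o=extr(name,s); u=und(c,px); d=np.c_[u,np.ones(len(u))]@R.T
    return o,d/np.linalg.norm(d,axis=1)[:,None]
def onz(name,px,z,s=None):
    o,d=ray(name,px,s); return o+d*((z-o[2])/d[:,2])[:,None]
def proj(name,X,s=None):
    c,R,o=extr(name,s); p=(np.asarray(X,float).reshape(-1,3)-o)@R
    K=np.array([[c["fx"],0,c["cx"]],[0,c["fy"],c["cy"]],[0,0,1]])
    return cv2.projectPoints(p,np.zeros(3),np.zeros(3),K,np.array([c["k1"],0,0,0.]))[0][:,0]
def crop(im,x0,y0,x1,y1,k,fn):
    cv2.imwrite(fn,cv2.resize(im[y0:y1,x0:x1,::-1],None,fx=k,fy=k,interpolation=cv2.INTER_CUBIC))
E
python3 - <<'E'
from h import *
t=cv2.imread("pics/top0.png")[:,:,::-1]; s=cv2.imread("pics/side0.png")[:,:,::-1]
crop(t,370,155,480,255,7,"pics/t1.png"); crop(s,240,130,380,230,5.7,"pics/s1.png"); crop(t,280,165,345,220,10,"pics/t2.png")
E
```

```text
(no output)
```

View pics/t1.png

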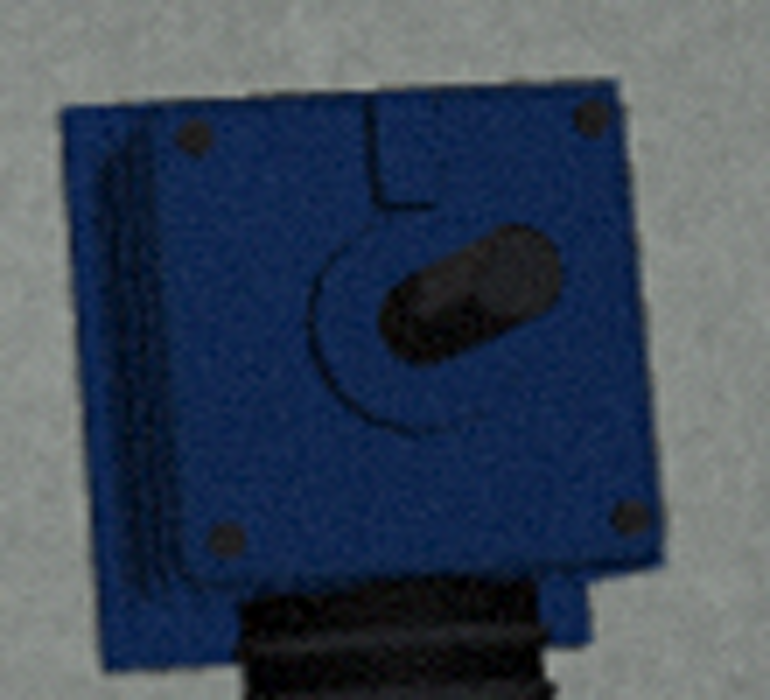

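View pics/s1.png

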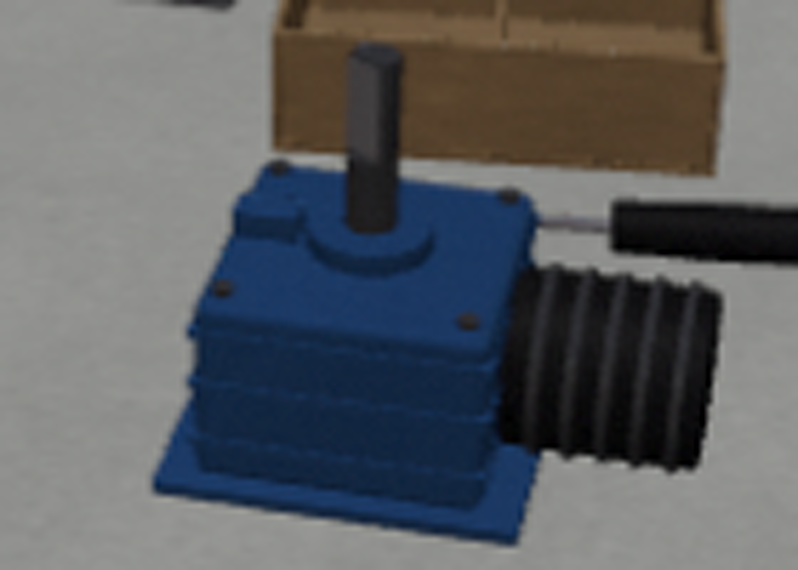

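View pics/t2.png

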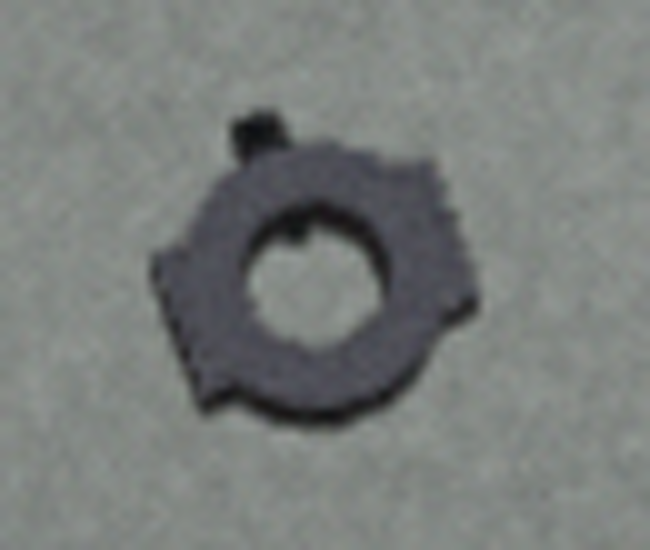

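```bash
python3 - <<'E'
from h import *
f=lambda a:np.array(a)/7+[370,155]
S=onz("top",f([(195,137),(590,118),(630,517),(228,540)]),86)
print("screws",S.round(1),S.mean(0).round(1)); 
for a,b in((3,0),(2,1)): d=S[b]-S[a];print("x dir",np.arctan2(d[1],d[0]),np.linalg.norm(d))
for a,b in((1,0),(2,3)): d=S[b]-S[a];print("y dir",np.arctan2(d[1],d[0])-np.pi/2,np.linalg.norm(d))
# shaft end centre
pt=f([(525,262)]); ps=np.array([(376,54)])/5.7+[240,130]
print("shaft top", onz("top",pt,165).round(1), onz("side",ps,165).round(1))
ps=np.array([(371,222)])/5.7+[240,130]
print("shaft bottom side",onz("side",ps,95).round(1), "top",onz("top",f([(418,325)]),95))
sw=f([(525,262)])
# side flat edges: left edge and right edge of bright at mid
g=lambda a:np.array(a)/10+[280,165]
top=g([(313,283)])
t=cv2.imread("pics/top0.png")
print("collar c(hole@30)",onz("top",top,30).round(1),"hole bottom",onz("top",g([(318,295)]),0).round(1))
h=onz("top",g([(260,132)]),17);print("head",h.round(1))
P=onz("top",g([(155,262),(207,405),(430,165),(475,295)]),30);print("pads",P.round(1))
d=P[0]-P[1];print(np.arctan2(d[1],d[0]));d=P[2]-P[3];print(np.arctan2(d[1],d[0]))
c=P.mean(0);print(c,np.arctan2(*(h[0]-c)[[1,0]]))
print("spacer",onz("top",[(184,201)],30).round(1))
E
```

```text
screws [[ 561.3 -157.6   86. ]
 [ 563.5 -247.1   86. ]
 [ 473.8 -249.6   86. ]
 [ 471.2 -160.    86. ]] [ 517.4 -203.6   86. ]
x dir 0.026074055865507956 90.17022357933237
x dir 0.028311167529072513 89.78631411058646
y dir 0.02466871775567747 89.46045162682923
y dir 0.02895614104280475 89.66159751170107
shaft top [[ 519.  -205.3  165. ]] [[ 513.8 -203.2  165. ]]
shaft bottom side [[ 514.  -204.1   95. ]] top [[ 516.4754057  -202.48684532   95.        ]]
collar c(hole@30) [[544.2 -23.4  30. ]] hole bottom [[546.8 -25.2   0. ]]
head [[572.5 -15.6  17. ]]
pads [[548.4   2.8  30. ]
 [524.1  -5.2  30. ]
 [563.6 -43.6  30. ]
 [541.4 -50.3  30. ]]
0.31917577806613456
0.295357427143404
[544.38227053 -24.06371667  30.        ] 0.29212763190553653
spacer [[536.7 190.5  30. ]]
```

The gearbox axis is at about (517,-204) with yaw 0.027. The collar is at about (544.4,-24) with yaw 0.30. Two views agree, the housing screws form an 89–90 mm square, and the pads come out 50 mm apart. Next I move above the shaft for a wrist look.

```bash
cat >> h.py <<'E'
def to(x,y,z,yaw=None,s=None):
    s=s or readout.sense(); q=s["ee_rot"]; R=Rn.from_quat([q[1],q[2],q[3],q[0]]).as_matrix()
    y0=np.arctan2(R[1,0],R[0,0])
    print("t",s["time_s"],"pos",s["eef_pos"].round(1),"yaw",round(y0,3),"tilt",R[:2,2].round(4),"F",s["force"].round(1),"M",s["wrist_torque"].round(2),"grip",round(s["grip_width"],3),"q6",s["joints"][5].round(2))
    d=R.T@(np.array([x,y,z])-s["eef_pos"])/10; print("tool shift cm",d.round(3))
    if yaw is not None: print("az units",round(-np.degrees(yaw-y0)/5,3))
E
python3 -c "
from h import *
to(517,-204,275,1.5)"
```

```text
t 0.15 pos [ 188.7 -489.7  230.9] yaw 0.368 tilt [-0.0001  0.0009] F [0.1 0.4 0.9] M [-0.04 -0.02  0.01] grip 0.999 q6 -0.22
tool shift cm [ 40.906 -14.862  -4.388]
az units -12.974
```

>>> {"api": "carry_out", "payload": {
  "steps": [2.92,-1.06,-0.31,0,0,0,1,2.92,-1.06,-0.31,0,0,0,1,2.92,-1.06,-0.31,0,0,0,1,2.92,-1.06,-0.31,0,0,0,1,2.92,-1.06,-0.31,0,0,0,1,2.92,-1.06,-0.31,0,0,0,1,2.92,-1.06,-0.31,0,0,0,1,2.92,-1.06,-0.31,0,0,0,1,2.92,-1.06,-0.31,0,0,0,1,2.92,-1.06,-0.31,0,0,0,1,2.92,-1.06,-0.31,0,0,0,1,2.92,-1.06,-0.31,0,0,0,1,2.92,-1.06,-0.31,0,0,0,1,2.92,-1.06,-0.31,0,0,0,1,0,0,0,0,0,-1.3,1,0,0,0,0,0,-1.3,1,0,0,0,0,0,-1.3,1,0,0,0,0,0,-1.3,1,0,0,0,0,0,-1.3,1,0,0,0,0,0,-1.3,1]
}}

```text
time_s: 1.82
eef_pos: [516.8, -204.3, 274.4]
ee_rot: [-0.0, 0.864, 0.503, -0.0]
force: [0.2, -0.8, 0.1]
grip_width: 1.002
```

>>> {"api": "carry_out", "payload": {
  "steps": [0,0,0,0,0,-1.3,1,0,0,0,0,0,-1.3,1,0,0,0,0,0,-1.3,1,0,0,0,0,0,-1.3,1,0,0,0,0,0,0,1,0,0,0,0,0,0,1]
}}

```text
time_s: 2.32
eef_pos: [516.8, -204.4, 274.5]
ee_rot: [-0.0, 0.732, 0.681, -0.0]
force: [0.5, 0.6, -0.5]
grip_width: 0.999
```

```bash
python3 - <<'E'
from h import *
to(517,-204,275,1.5)
s=readout.sense(); im=cams.capture("wrist"); cv2.imwrite("pics/w1.png",im[:,:,::-1])
print(proj("wrist",[(517,-204,165),(517,-204,95)],s))
import pickle; pickle.dump(s,open("w1.pkl","wb"))
E
```

```text
t 2.3167 pos [ 516.8 -204.4  274.5] yaw 1.499 tilt [-0.0003  0.0002] F [ 0.5  0.6 -0.5] M [-0.03  0.01  0.03] grip 0.999 q6 -0.52
tool shift cm [ 0.043  0.015 -0.049]
az units -0.013
[[277.17651636 207.11133077]
 [277.14247239 186.78100281]]
```

View pics/w1.png

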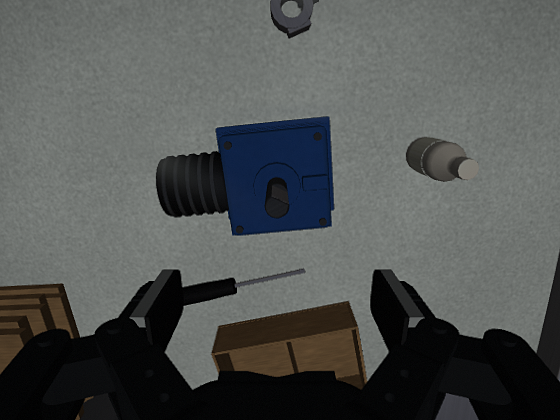

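```bash
python3 - <<'E'
from h import *
im=cv2.imread("pics/w1.png")[:,:,::-1]
im2=np.clip(im.astype(float)*1.8,0,255).astype(np.uint8)
crop(im2,245,160,310,225,9,"pics/w1c.png")
E
```

```text
(no output)
```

View pics/w1c.png

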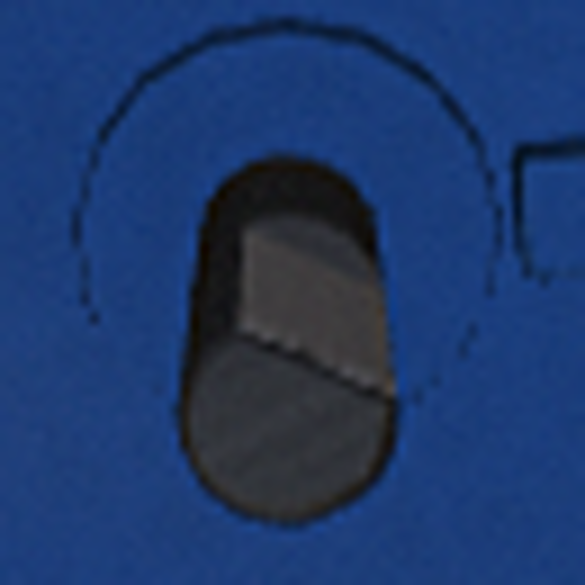

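The wrist crop shows the shaft end centred at about (287,418) in the crop, with the flat's edge running from (240,335) to (395,400). The boss arc is centred near (288,232).

```bash
python3 - <<'E'
from h import *
import pickle; s=pickle.load(open("w1.pkl","rb"))
g=lambda a:np.array(a,float)/9+[245,160]
P=onz("wrist",g([(242,335),(393,400)]),164,s); d=P[0]-P[1]; print(P.round(1),np.linalg.norm(d),"normal yaw",np.arctan2(d[1],d[0])-np.pi/2, np.arctan2(-d[0],d[1]),np.arctan2(d[0],-d[1]))
C=onz("wrist",g([(182,420),(396,420),(287,522)]),165,s);print(C.round(1))
B=onz("wrist",g([(75,225),(500,225),(290,22)]),95,s);print("boss",B.round(1))
# flat lower edge at z125: (243,228)-(378,285)
Q=onz("wrist",g([(243,228),(378,285)]),125,s);d=Q[1]-Q[0];print(Q.round(1),np.arctan2(-d[0],d[1]),np.arctan2(d[0],-d[1]))
E
```

```text
[[ 513.3 -195.7  164. ]
 [ 526.4 -202.7  164. ]] 14.785779922628256 normal yaw 1.078960073462215 1.078960073462215 -2.062632580127578
[[ 507.4 -202.9  165. ]
 [ 526.5 -204.3  165. ]
 [ 516.1 -213.2  165. ]]
boss [[ 493.2 -200.4   95. ]
 [ 540.7 -203.8   95. ]
 [ 518.8 -179.4   95. ]]
[[ 512.9 -195.1  125. ]
 [ 526.2 -202.1  125. ]] -2.0514624602131026 1.0901301933766905
```

>>> {"api": "carry_out", "payload": {
  "steps": [0,0,0,0,0,-1.2,1,0,0,0,0,0,-1.2,1,0,0,0,0,0,-1.2,1,0,0,0,0,0,-1.2,1,0,0,0,0,0,-1.2,1,0,0,0,0,0,-1.2,1,0,0,0,0,0,-1.2,1,0,0,0,0,0,-1.2,1,0,0,0,0,0,-1.2,1,0,0,0,0,0,-1.2,1,0,0,0,0,0,-1.26,1,0,0,2.5,0,0,0,1,0,0,2.5,0,0,0,1,0,0,2.5,0,0,0,1,0,0,2,0,0,0,1,0,0,0,0,0,0,1]
}}

```text
time_s: 3.7
eef_pos: [515.3, -203.5, 175.8]
ee_rot: [-0.003, 0.24, 0.971, 0.001]
force: [0.2, 0.5, -0.9]
grip_width: 0.999
```

```bash
python3 - <<'E'
from h import *
to(516.1,-205.1,129,2.656)
E
```

```text
t 3.7 pos [ 515.3 -203.5  175.8] yaw 2.657 tilt [-0.0061  0.004 ] F [ 0.2  0.5 -0.9] M [-0.02 -0.02 -0.04] grip 0.999 q6 -1.67
tool shift cm [-0.179 -0.112  4.681]
az units 0.008
```

>>> {"api": "carry_out", "payload": {
  "steps": [0,0,1.5,0,0,0,1,0,0,1.5,0,0,0,1,0,0,1.6,0,0,0,1,0,0,0,0,0,0,1,0,0,0,0,0,0,1]
}}

```text
time_s: 4.12
eef_pos: [517.1, -204.6, 134.6]
ee_rot: [0.0, 0.239, 0.971, -0.0]
force: [-0.2, 0.8, 0.4]
grip_width: 0.997
```

```bash
python3 - <<'E'
from h import *
to(516.1,-205.1,129,2.656)
E
```

```text
t 4.1167 pos [ 517.1 -204.6  134.6] yaw 2.658 tilt [ 0.0002 -0.0001] F [-0.2  0.8  0.4] M [-0.05  0.04 -0.01] grip 0.997 q6 -1.67
tool shift cm [ 0.063 -0.091  0.556]
az units 0.024
```

>>> {"api": "carry_out", "payload": {
  "steps": [0.06,-0.09,0.5,0,0,0,1,0,0,0,0,0,0,-1,0,0,0,0,0,0,-1,0,0,0,0,0,0,-1,0,0,0,0,0,0,-1,0,0,0,0,0,0,-1,0,0,0,0,0,0,-1,0,0,0,0,0,0,-1,0,0,0,0,0,0,-1,0,0,0,0,0,0,-1,0,0,0,0,0,0,-1],
  "grip_force": 70
}}

```text
time_s: 5.03
eef_pos: [515.8, -205.5, 129.1]
ee_rot: [0.0, 0.239, 0.971, -0.001]
force: [-3.5, -3.3, 3.9]
grip_width: 0.171
```

```bash
python3 - <<'E'
from h import *
to(516.1,-205.1,129,2.656)
E
```

```text
t 5.0333 pos [ 515.8 -205.5  129.1] yaw 2.659 tilt [-0.0001 -0.0011] F [-3.5 -3.3  3.9] M [-0.58  0.7  -0.11] grip 0.171 q6 -1.68
tool shift cm [-0.012  0.052  0.01 ]
az units 0.037
```

>>> {"api": "carry_out", "payload": {
  "steps": [0.018,0,0,0,0,1.01,-1,0.018,0,0,0,0,1.01,-1,0.018,0,0,0,0,1.01,-1,0.018,0,0,0,0,1.01,-1,0.018,0,0,0,0,1.01,-1,0.018,0,0,0,0,1.01,-1,0.018,0,0,0,0,1.01,-1,0.018,0,0,0,0,1.01,-1,0.018,0,0,0,0,1.01,-1,0.018,0,0,0,0,1.01,-1,0.018,0,0,0,0,1.01,-1,0.018,0,0,0,0,1.05,-1,0,0,0,0,0,0,-1,0,0,0,0,0,0,-1,0,0,0,0,0,0,-1]
}}

```text
time_s: 6.28
eef_pos: [515.0, -203.8, 129.1]
ee_rot: [0.001, 0.697, 0.718, -0.0]
force: [-1.0, -4.8, 4.0]
grip_width: 0.174
```

```bash
python3 - <<'E'
from h import *
to(515,-203.4,129,1.598)
for n in("side","top"):
    im=cams.capture(n); cv2.imwrite(f"pics/{n}2.png",im[:,:,::-1])
E
```

```text
t 6.2833 pos [ 515.  -203.8  129.1] yaw 1.601 tilt [ 0.0009 -0.001 ] F [-1.  -4.8  4. ] M [-0.81  0.35 -0.16] grip 0.174 q6 -0.62
tool shift cm [0.036 0.    0.007]
az units 0.029
```

>>> {"api": "carry_out", "payload": {
  "steps": [0,0,0,0,0,0,1,0,0,0,0,0,0,1,0,0,0,0,0,0,1,0,0,0,0,0,0,1,0,0,0,0,0,0,1,0,0,0,0,0,0,1,0,0,-2,0,0,0,1,0,0,-3,0,0,0,1,0,0,-3,0,0,0,1,0,0,-3,0,0,0,1,0,0,-3,0,0,0,1,0,0,0,0,0,0,1,0,0,0,0,0,0,1]
}}

```text
time_s: 7.47
eef_pos: [515.1, -203.4, 269.9]
ee_rot: [0.001, 0.697, 0.717, 0.0]
force: [0.4, -0.1, -0.5]
grip_width: 1.0
```

```bash
python3 - <<'E'
from h import *
import pickle
to(544.4,-24,200,0.30)
s=readout.sense(); im=cams.capture("wrist"); cv2.imwrite("pics/w3.png",im[:,:,::-1]); pickle.dump(s,open("w3.pkl","wb"))
c=proj("wrist",[(517,-203.3,150)],s)[0].astype(int); print(c)
x0,y0=c-36
print(x0,y0); im2=np.clip(im.astype(float)*1.8,0,255).astype(np.uint8)
crop(im2,x0,y0,x0+72,y0+72,8,"pics/w3c.png")
E
```

```text
t 7.4667 pos [ 515.1 -203.4  269.9] yaw 1.598 tilt [ 0.0024 -0.0015] F [ 0.4 -0.1 -0.5] M [-0.06 -0.02 -0.04] grip 1.0 q6 -0.62
tool shift cm [17.862  3.41   6.968]
az units 14.88
[278 203]
242 167
```

View pics/w3c.png

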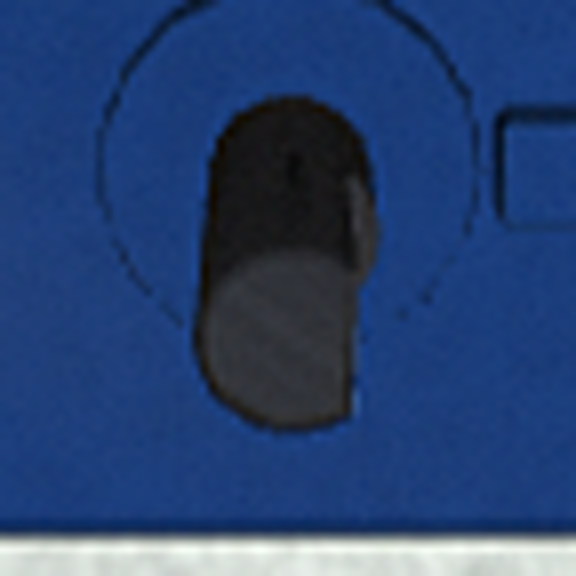

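The flat now faces right, toward the rib. Its edge runs from about (353,275) to (352,412) in the crop.

```bash
python3 - <<'E'
from h import *
import pickle; s=pickle.load(open("w3.pkl","rb"))
g=lambda a:np.array(a,float)/8+[242,167]
P=onz("wrist",g([(354,278),(352,412)]),164,s); d=P[0]-P[1]; print(P.round(1),"normal yaw",np.arctan2(-d[0],d[1])+np.pi, np.arctan2(-d[0],d[1]))
P=onz("wrist",g([(357,288),(355,402)]),165,s); print(P)
C=onz("wrist",g([(199,335),(290,430),(290,252)]),165,s);print(C.round(1))
B=onz("wrist",g([(100,160),(477,160)]),95,s);print("boss",B.round(1))
E
```

```text
[[ 522.6 -197.4  164. ]
 [ 522.9 -211.3  164. ]] normal yaw 3.163964379491089 0.022371725901296144
[[ 522.85743024 -198.08203199  165.        ]
 [ 523.097174   -209.93490172  165.        ]]
[[ 507.4 -203.4  165. ]
 [ 516.7 -213.1  165. ]
 [ 516.2 -194.6  165. ]]
boss [[ 493.2 -202.9   95. ]
 [ 540.1 -201.6   95. ]]
```

>>> {"api": "carry_out", "payload": {
  "steps": [2.98,0.57,1.1,0,0,0,1,2.98,0.57,1.1,0,0,0,1,2.98,0.57,1.1,0,0,0,1,2.98,0.57,1.1,0,0,0,1,2.98,0.57,1.1,0,0,0,1,2.96,0.56,1.1,0,0,0,1,0,0,0,0,0,1.15,1,0,0,0,0,0,1.15,1,0,0,0,0,0,1.15,1,0,0,0,0,0,1.15,1,0,0,0,0,0,1.15,1,0,0,0,0,0,1.15,1,0,0,0,0,0,1.15,1,0,0,0,0,0,1.15,1,0,0,0,0,0,1.15,1,0,0,0,0,0,1.15,1,0,0,0,0,0,1.15,1,0,0,0,0,0,1.15,1,0,0,0,0,0,1.1,1,0,0,0,0,0,0,1]
}}

```text
time_s: 9.18
eef_pos: [543.3, -23.6, 201.1]
ee_rot: [-0.001, 0.989, 0.147, -0.001]
force: [-0.0, 0.4, 0.8]
grip_width: 1.001
```

>>> {"api": "carry_out", "payload": {
  "steps": [0,0,0,0,0,0,1]
}}

```text
time_s: 9.27
eef_pos: [543.4, -23.7, 201.5]
ee_rot: [-0.0, 0.989, 0.15, -0.001]
force: [-0.1, 0.1, 0.8]
grip_width: 1.0
```

```bash
python3 - <<'E'
from h import *
import pickle
to(544.4,-24,150,0.30)
s=readout.sense(); im=cams.capture("wrist"); cv2.imwrite("pics/w4.png",im[:,:,::-1]); pickle.dump(s,open("w4.pkl","wb"))
c=proj("wrist",[(544.4,-24,15)],s)[0].astype(int); print(c)
x0,y0=c-36
print(x0,y0); im2=np.clip(im.astype(float)*1.5,0,255).astype(np.uint8)
crop(im2,x0,y0,x0+72,y0+72,8,"pics/w4c.png")
E
```

```text
t 9.2667 pos [543.4 -23.7 201.5] yaw 0.301 tilt [-0.0022  0.0006] F [-0.1  0.1  0.8] M [0.   0.02 0.  ] grip 1.0 q6 1.01
tool shift cm [0.093 0.067 5.153]
az units 0.01
[277 183]
241 147
```

View pics/w4c.png

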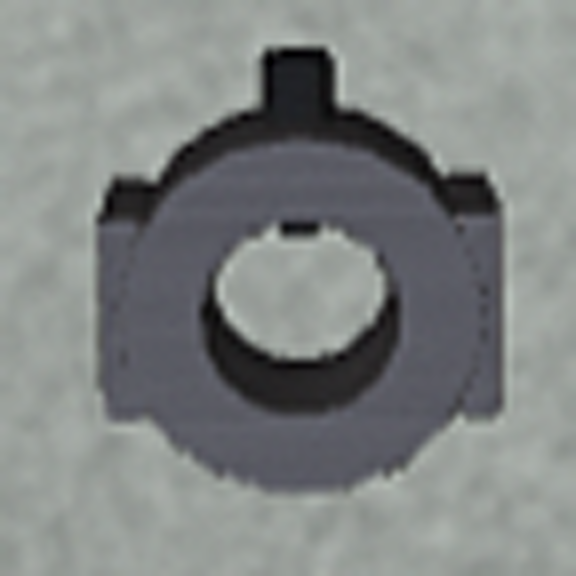

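```bash
python3 - <<'E'
from h import *
import pickle; s=pickle.load(open("w4.pkl","rb"))
g=lambda a:np.array(a,float)/8+[241,147]
P=onz("wrist",g([(100,222),(500,215),(110,418),(500,412)]),30,s);print("pads",P.round(1),P.mean(0).round(1),np.linalg.norm(P[0]-P[1]))
for a,b in((0,2),(1,3)):
  d=P[a]-P[b];print(np.arctan2(d[1],d[0]),np.linalg.norm(d))
d=P[0]-P[1];print("y",np.arctan2(-d[0],d[1]))
O=onz("wrist",g([(301,139),(301,492),(301,218),(301,412),(202,310),(401,310)]),30,s);print(O.round(1),(O[0]+O[1])/2,(O[4]+O[5])/2,(O[2]+O[3])/2)
h=onz("wrist",g([(298,55)]),17,s);c=P.mean(0);print(h.round(1),np.arctan2(*(h[0]-c)[[1,0]]))
E
```

```text
pads [[549.2   2.3  30. ]
 [564.5 -43.9  30. ]
 [525.7  -5.7  30. ]
 [540.9 -51.8  30. ]] [545.1 -24.8  30. ] 48.68025132587014
0.33005649900906064 24.81466822156646
0.3255063427237734 24.892488853676507
y 0.31914062085081096
[[566.2 -18.   30. ]
 [523.6 -31.3  30. ]
 [556.9 -20.9  30. ]
 [533.5 -28.2  30. ]
 [542.4 -12.7  30. ]
 [549.6 -36.   30. ]] [544.86498865 -24.64598687  30.        ] [545.98339406 -24.35967883  30.        ] [545.22966397 -24.53172316  30.        ]
[[574.  -15.2  17. ]] 0.31916880567457795
```

>>> {"api": "carry_out", "payload": {
  "steps": [0,0,0,0,0,-0.2,1,0.13,0.14,3,0,0,0,1,0,0,3,0,0,0,1,0,0,3,0,0,0,1,0,0,3,0,0,0,1,0,0,3,0,0,0,1,0,0,2,0,0,0,1,0,0,0,0,0,0,1,0,0,0,0,0,0,1]
}}

```text
time_s: 10.07
eef_pos: [545.4, -24.7, 32.5]
ee_rot: [-0.0, 0.987, 0.158, -0.001]
force: [0.3, 0.0, 0.2]
grip_width: 1.003
```

```bash
python3 - <<'E'
from h import *
to(545.1,-24.6,4,0.318)
E
```

```text
t 10.0667 pos [545.4 -24.7  32.5] yaw 0.317 tilt [-0.0014  0.0004] F [0.3 0.  0.2] M [ 0.03 -0.05  0.  ] grip 1.003 q6 0.99
tool shift cm [-0.02  -0.011  2.851]
az units -0.012
```

>>> {"api": "carry_out", "payload": {
  "steps": [-0.02,0,1.4,0,0,0,1,0,0,1.4,0,0,0,1,0,0,0,0,0,0,1,0,0,0,0,0,0,-1,0,0,0,0,0,0,-1,0,0,0,0,0,0,-1,0,0,0,0,0,0,-1,0,0,0,0,0,0,-1,0,0,0,0,0,0,-1,0,0,0,0,0,0,-1,0,0,0,0,0,0,-1],
  "grip_force": 70
}}

```text
time_s: 10.98
eef_pos: [546.4, -25.0, 6.4]
ee_rot: [0.001, 0.988, 0.157, 0.001]
force: [-1.8, 0.3, 6.8]
grip_width: 0.568
```

```bash
python3 - <<'E'
from h import *
to(545.1,-24.6,4,0.318)
E
```

```text
t 10.9833 pos [546.4 -25.    6.4] yaw 0.316 tilt [ 0.0027 -0.0007] F [-1.8  0.3  6.8] M [0.09 0.18 0.08] grip 0.568 q6 1.0
tool shift cm [-0.108 -0.078  0.243]
az units -0.027
```

>>> {"api": "carry_out", "payload": {
  "steps": [0,0,-1,0,0,0,-1,0,0,-2.5,0,0,0,-1,0,0,-3,0,0,0,-1,0,0,-3,0,0,0,-1,0,0,-3,0,0,0,-1,0,0,-3,0,0,0,-1,0,0,-3,0,0,0,-1,0,0,-1.5,0,0,0,-1,0,0,0,0,0,0,-1,0,0,0,0,0,0,-1]
}}

```text
time_s: 11.82
eef_pos: [545.2, -24.7, 205.0]
ee_rot: [0.0, 0.988, 0.157, 0.0]
force: [-0.1, 0.4, -2.8]
grip_width: 0.567
```

```bash
python3 - <<'E'
from h import *
import pickle
to(517.1,-203.6,205,0.025)
s=readout.sense(); im=cams.capture("wrist"); cv2.imwrite("pics/w5.png",im[:,:,::-1]); pickle.dump(s,open("w5.pkl","wb"))
im2=np.clip(im.astype(float)*1.5,0,255).astype(np.uint8)
crop(im2,180,240,380,390,4,"pics/w5c.png")
E
```

```text
t 11.8167 pos [545.2 -24.7 205. ] yaw 0.316 tilt [ 0.0007 -0.0002] F [-0.1  0.4 -2.8] M [ 0.01 -0.02  0.06] grip 0.567 q6 1.0
tool shift cm [-8.2190e+00  1.6136e+01  4.0000e-03]
az units 3.329
```

View pics/w5c.png

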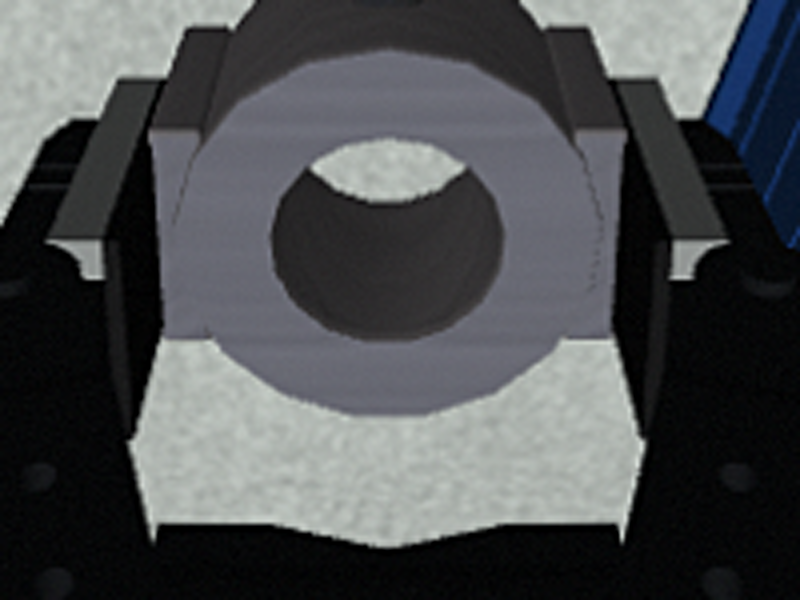

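```bash
python3 - <<'E'
from h import *
import pickle; s=pickle.load(open("w5.pkl","rb"))
g=lambda a:np.array(a,float)/4+[180,240]
q=s["ee_rot"];R=Rn.from_quat([q[1],q[2],q[3],q[0]]).as_matrix()
for z in (226,228.6,231):
  P=onz("wrist",g([(152,130),(626,130),(165,338),(610,338)]),z,s); T=(P-s["eef_pos"])@R
  O=onz("wrist",g([(388,50),(388,415),(388,137),(388,341),(271,240),(505,240)]),z,s);TO=(O-s["eef_pos"])@R
  print(z,"pads",T.round(1).tolist(),"W",np.linalg.norm(P[0]-P[1]),np.linalg.norm(P[2]-P[3]),"len",np.linalg.norm(P[0]-P[2]))
  print(" outer cx",(TO[0]+TO[1])[0]/2,"D",TO[0,0]-TO[1,0],"bore cx",(TO[2]+TO[3])[0]/2,"D",TO[2,0]-TO[3,0],"cy",(TO[4]+TO[5])[1]/2)
E
```

```text
226 pads [[11.5, -24.7, -21.0], [11.5, 24.7, -21.0], [-14.3, -24.7, -21.0], [-14.3, 24.5, -21.0]] W 49.354213186654796 49.19961946505194 len 25.82436169269832
 outer cx -1.9633357933536022 D 45.31951718335138 bore cx -1.9206479395206557 D 25.35896007921442 cy -0.08951720347886027
228.6 pads [[12.9, -24.1, -23.6], [13.0, 24.2, -23.6], [-12.3, -24.2, -23.6], [-12.3, 23.9, -23.6]] W 48.299612236624206 48.148321874048804 len 25.272546667868525
 outer cx -0.2633719877502223 D 44.351129627546655 bore cx -0.2215962880840383 D 24.817089757218046 cy -0.09095992228029015
231 pads [[14.2, -23.7, -26.0], [14.3, 23.7, -26.0], [-10.5, -23.7, -26.0], [-10.5, 23.4, -26.0]] W 47.326134436595986 47.17789332850741 len 24.763178952640935
 outer cx 1.3058253712682664 D 43.45723342218854 bore cx 1.346759082472781 D 24.316901767683 cy -0.09229166271238753
```

>>> {"api": "carry_out", "payload": {
  "steps": [-1.17,2.305,0,0,0,0,-1,-1.17,2.305,0,0,0,0,-1,-1.17,2.305,0,0,0,0,-1,-1.17,2.305,0,0,0,0,-1,-1.17,2.305,0,0,0,0,-1,-1.17,2.305,0,0,0,0,-1,-1.17,2.305,0,0,0,0,-1,0,0,0,0,0,1.11,-1,0,0,0,0,0,1.11,-1,0,0,0,0,0,1.11,-1,0,0,0,0,0,0,-1,0,0,0,0,0,0,-1]
}}

```text
time_s: 12.87
eef_pos: [517.1, -203.3, 203.4]
ee_rot: [-0.001, 1.0, 0.014, -0.001]
force: [0.2, 0.3, -1.4]
grip_width: 0.57
```

```bash
python3 - <<'E'
from h import *
import pickle
to(517.3,-203.6,180,0.025)
pickle.dump(readout.sense(),open("w6.pkl","wb"))
for n in("wrist","top","side"):
    im=cams.capture(n); cv2.imwrite(f"pics/{n}6.png",im[:,:,::-1])
    im2=np.clip(im.astype(float)*1.6,0,255).astype(np.uint8)
    if n=="wrist": crop(im2,180,220,380,370,4,"pics/w6c.png")
    if n=="side": crop(im2,240,90,370,190,6,"pics/s6c.png")
    if n=="top": crop(im2,370,120,510,225,5.7,"pics/t6c.png")
E
```

```text
t 12.8667 pos [ 517.1 -203.3  203.4] yaw 0.028 tilt [-0.0021  0.0014] F [ 0.2  0.3 -1.4] M [0.02 0.   0.01] grip 0.57 q6 0.96
tool shift cm [0.02  0.035 2.336]
az units 0.031
```

View pics/w6c.png

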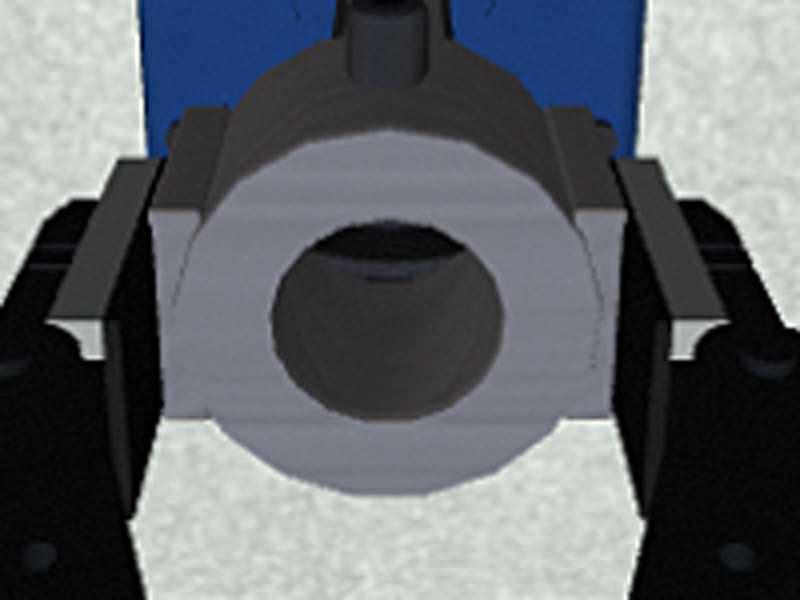

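View pics/s6c.png

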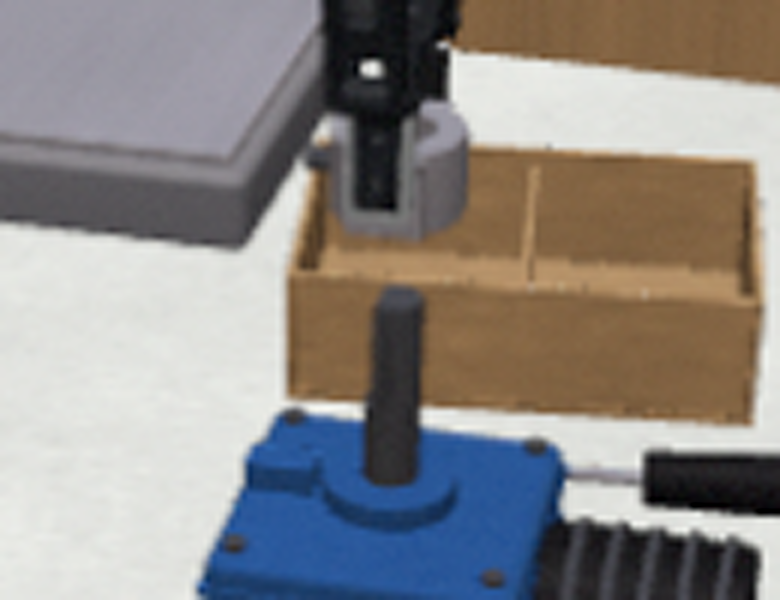

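View pics/t6c.png

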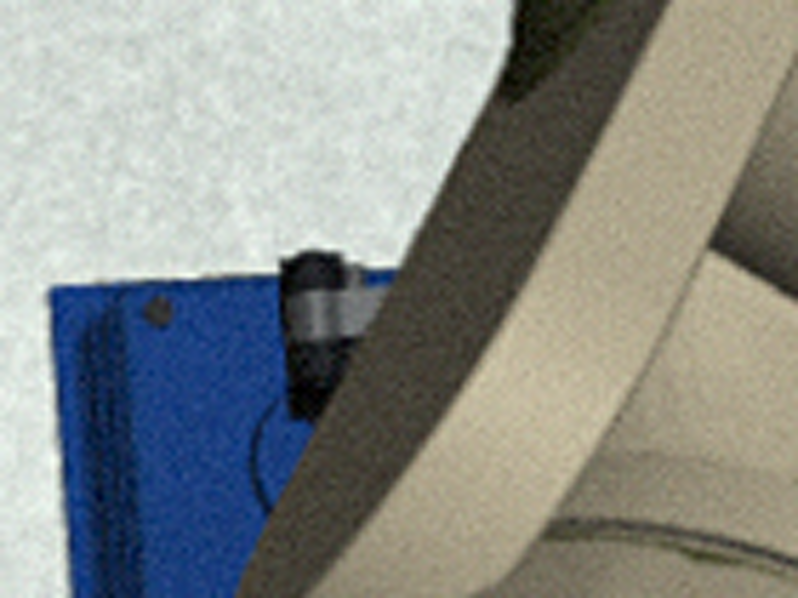

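```bash
python3 - <<'E'
from h import *
im=cv2.imread("pics/side6.png")[:,:,::-1]
im2=np.clip(im.astype(float)*1.8,0,255).astype(np.uint8)
crop(im2,285,105,325,155,12,"pics/s6d.png")
k=lambda X:((proj("side",X)-[285,105])*12+5.5).round(0).tolist()
c=np.array([517.1,-203.3])
z0=203.4-6.4
cs,sn=np.cos(.028),np.sin(.028)
pt=lambda x,y,z:(c[0]+cs*x-sn*y,c[1]+sn*x+cs*y,z)
print("pad bottom corners L(+x),R(-x)",k([pt(13,25,z0),pt(-13,25,z0)]),"top",k([pt(13,25,z0+30),pt(-13,25,z0+30)]))
print("head",k([pt(31,0,z0+15)]))
# shaft silhouettes: side cam horizontal dir
c_,R,o=extr("side"); r=R[:,0].copy(); r[2]=0; r/=np.linalg.norm(r)
ax=np.array([517.1,-203.5,0])
for z in(160,140,110): print("shaft edges",z,k([ax-10*r+[0,0,z],ax+10*r+[0,0,z]]))
E
```

```text
pad bottom corners L(+x),R(-x) [[134.0, 302.0], [291.0, 319.0]] top [[137.0, 133.0], [297.0, 150.0]]
head [[61.0, 142.0]]
shaft edges 160 [[179.0, 443.0], [297.0, 442.0]]
shaft edges 140 [[176.0, 547.0], [293.0, 546.0]]
shaft edges 110 [[173.0, 698.0], [288.0, 698.0]]
```

View pics/s6d.png

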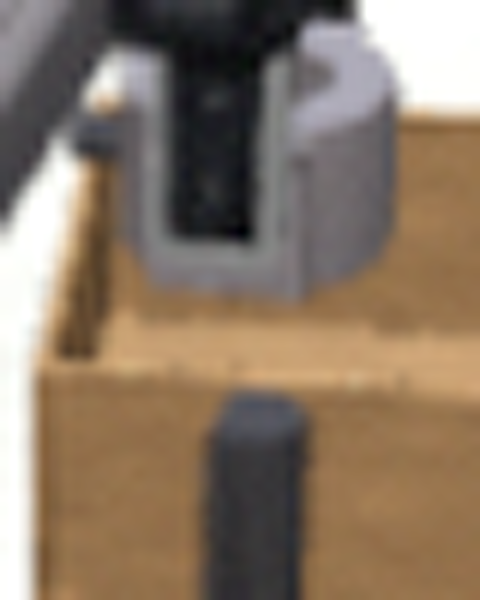

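>>> {"api": "carry_out", "payload": {
  "steps": [0.05,0.02,1,0,0,0,-1,0,0,1.2,0,0,0,-1,0,0,0,0,0,0,-1,0,0,0,0,0,0,-1]
}}

```text
time_s: 13.35
eef_pos: [517.8, -203.5, 181.9]
ee_rot: [-0.0, 1.0, 0.013, -0.001]
force: [-1.1, 0.1, -2.1]
grip_width: 0.571
```

```bash
python3 - <<'E'
from h import *
to(517.6,-203.5,180,0.025)
E
```

```text
t 13.35 pos [ 517.8 -203.5  181.9] yaw 0.026 tilt [-0.0014  0.001 ] F [-1.1  0.1 -2.1] M [-0.   -0.01  0.  ] grip 0.571 q6 0.96
tool shift cm [-0.023 -0.003  0.193]
az units 0.006
```

>>> {"api": "carry_out", "payload": {
  "steps": [0,0,0.4,0,0,0,-1,0,0,0.4,0,0,0,-1,0,0,0.4,0,0,0,-1,0,0,0.4,0,0,0,-1,0,0,0,0,0,0,-1]
}}

```text
time_s: 13.77
eef_pos: [517.8, -203.6, 165.8]
ee_rot: [-0.0, 1.0, 0.012, -0.001]
force: [-0.2, 0.7, -2.8]
grip_width: 0.568
```

```bash
python3 - <<'E'
from h import *
to(517.6,-203.5,135,0.025)
s=readout.sense(); im=cams.capture("wrist"); cv2.imwrite("pics/w7.png",im[:,:,::-1])
im2=np.clip(im.astype(float)*1.8,0,255).astype(np.uint8)
crop(im2,230,255,330,330,7.5,"pics/w7c.png")
E
```

```text
t 13.7667 pos [ 517.8 -203.6  165.8] yaw 0.025 tilt [-0.0012  0.0008] F [-0.2  0.7 -2.8] M [ 0.03 -0.01 -0.04] grip 0.568 q6 0.96
tool shift cm [-0.016 -0.006  3.078]
az units -0.001
```

View pics/w7c.png

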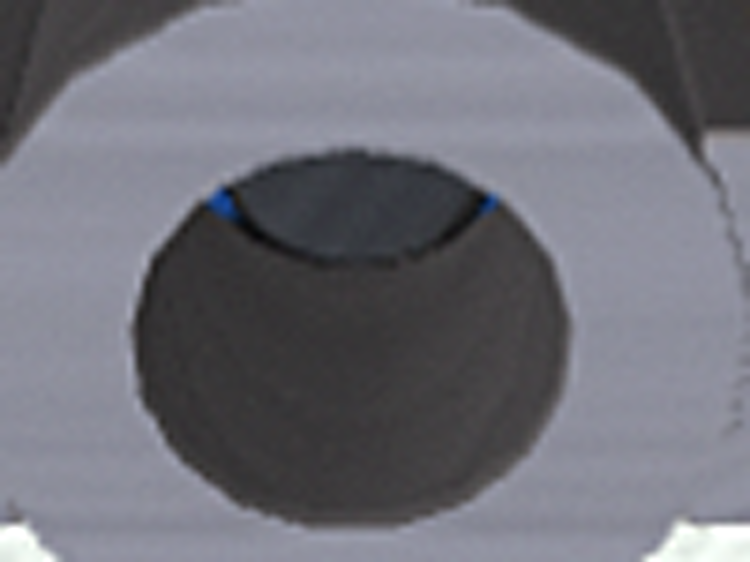

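>>> {"api": "carry_out", "payload": {
  "steps": [-0.01,0.03,0.4,0,0,0,-1,0,0,0.4,0,0,0,-1,0,0,0.3,0,0,0,-1,0,0,0.3,0,0,0,-1,0,0,0,0,0,0,-1]
}}

```text
time_s: 14.23
eef_pos: [517.8, -203.9, 151.9]
ee_rot: [-0.0, 1.0, 0.012, -0.0]
force: [0.1, -0.4, -2.8]
grip_width: 0.573
```

```bash
python3 - <<'E'
from h import *
to(517.6,-203.5,135,0.025)
s=readout.sense(); im=cams.capture("wrist"); cv2.imwrite("pics/w8.png",im[:,:,::-1])
im2=np.clip(im.astype(float)*1.8,0,255).astype(np.uint8)
crop(im2,230,255,330,330,7.5,"pics/w8c.png")
E
```

```text
t 14.2333 pos [ 517.8 -203.9  151.9] yaw 0.025 tilt [-0.001   0.0007] F [ 0.1 -0.4 -2.8] M [ 0.01 -0.02 -0.04] grip 0.573 q6 0.96
tool shift cm [-0.014 -0.041  1.695]
az units -0.002
```

View pics/w8c.png

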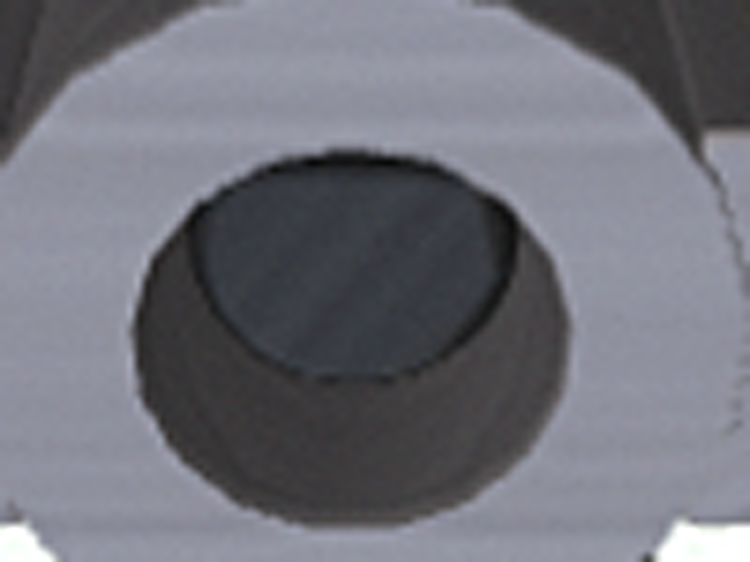

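The wrist view shows the shaft end centred in the bore laterally (353 against 352 px), and there is no contact force. I'll go on down.

>>> {"api": "carry_out", "payload": {
  "steps": [0,0,0.4,0,0,0,-1,0,0,0.4,0,0,0,-1,0,0,0.4,0,0,0,-1,0,0,0.4,0,0,0,-1,0,0,0,0,0,0,-1,0,0,0,0,0,0,-1]
}}

```text
time_s: 14.78
eef_pos: [517.9, -204.0, 136.4]
ee_rot: [-0.0, 1.0, 0.012, -0.0]
force: [0.1, -0.8, -1.6]
grip_width: 0.564
```

```bash
python3 - <<'E'
from h import *
to(517.6,-203.5,135,0.025)
s=readout.sense(); im=cams.capture("wrist"); cv2.imwrite("pics/w9.png",im[:,:,::-1])
im2=np.clip(im.astype(float)*1.8,0,255).astype(np.uint8)
crop(im2,230,255,330,330,7.5,"pics/w9c.png")
im=cams.capture("side"); im2=np.clip(im.astype(float)*1.8,0,255).astype(np.uint8)
crop(im2,270,110,340,190,7.5,"pics/s9c.png")
k=lambda X:((proj("side",X)-[270,110])*7.5+3).round(0).tolist()
for z in(95,105,115,125,130): print(z,k([(517,-203.5-0+22,z)]),k([(517,-193.5,z)]))
E
```

```text
t 14.7833 pos [ 517.9 -204.   136.4] yaw 0.025 tilt [-0.0005  0.0003] F [ 0.1 -0.8 -1.6] M [0.01 0.03 0.02] grip 0.564 q6 0.96
tool shift cm [-0.031 -0.051  0.144]
az units -0.002
95 [[237.0, 485.0]] [[247.0, 463.0]]
105 [[238.0, 454.0]] [[248.0, 432.0]]
115 [[238.0, 422.0]] [[249.0, 400.0]]
125 [[239.0, 390.0]] [[249.0, 369.0]]
130 [[240.0, 374.0]] [[250.0, 353.0]]
```

View pics/w9c.png

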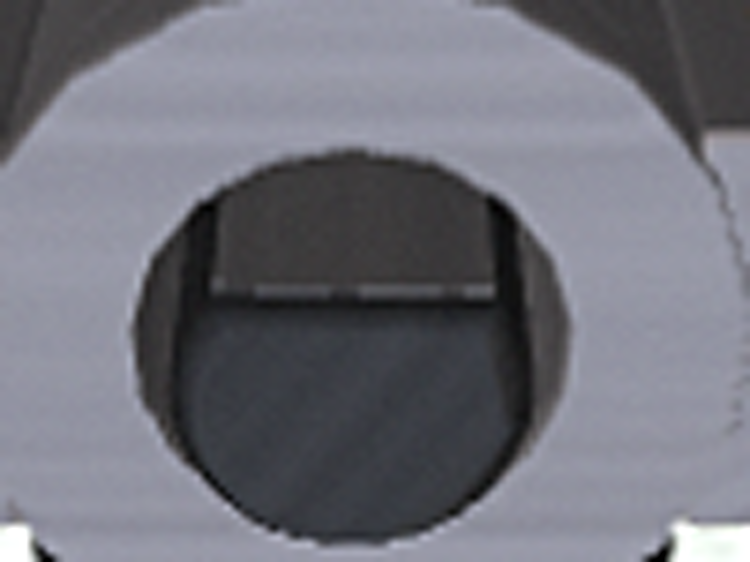

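View pics/s9c.png

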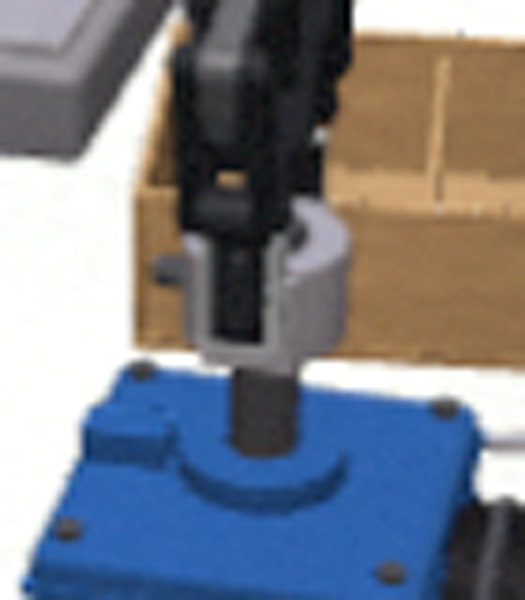

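The height is about 145 by both the TCP offset and the side view. Now I press gently along -x.

>>> {"api": "carry_out", "payload": {
  "steps": [-0.08,0,0,0,0,0,-1,-0.07,0,0,0,0,0,-1,0,0,0,0,0,0,-1,0,0,0,0,0,0,-1]
}}

```text
time_s: 15.22
eef_pos: [516.5, -204.1, 136.8]
ee_rot: [0.0, 1.0, 0.012, 0.0]
force: [-0.7, 0.0, -1.5]
grip_width: 0.569
```

```bash
python3 -c "
from h import *
to(517,-204,136,.025)"
```

```text
t 15.2167 pos [ 516.5 -204.1  136.8] yaw 0.025 tilt [ 0.0001 -0.0001] F [-0.7  0.  -1.5] M [0.06 0.03 0.02] grip 0.569 q6 0.96
tool shift cm [ 0.052 -0.012  0.079]
az units -0.002
```

>>> {"api": "carry_out", "payload": {
  "steps": [-0.03,0,0.03,0,0,0,-1,0,0,0,0,0,0,-1,0,0,0,0,0,0,-1]
}}

```text
time_s: 15.47
eef_pos: [516.2, -204.1, 136.4]
ee_rot: [-0.0, 1.0, 0.012, -0.0]
force: [-0.4, -0.4, -1.4]
grip_width: 0.572
```

>>> {"api": "carry_out", "payload": {
  "steps": [-0.03,0,0,0,0,0,-1,0,0,0,0,0,0,-1,0,0,0,0,0,0,-1]
}}

```text
time_s: 15.72
eef_pos: [515.9, -204.1, 136.4]
ee_rot: [-0.0, 1.0, 0.012, -0.0]
force: [-0.3, -0.1, -2.3]
grip_width: 0.57
```

>>> {"api": "carry_out", "payload": {
  "steps": [-0.03,0,0,0,0,0,-1,0,0,0,0,0,0,-1,0,0,0,0,0,0,-1]
}}

```text
time_s: 15.97
eef_pos: [515.6, -204.1, 136.4]
ee_rot: [0.0, 1.0, 0.012, 0.0]
force: [0.3, 0.5, -2.5]
grip_width: 0.568
```

>>> {"api": "carry_out", "payload": {
  "steps": [-0.03,0,0,0,0,0,-1,0,0,0,0,0,0,-1,0,0,0,0,0,0,-1]
}}

```text
time_s: 16.22
eef_pos: [515.3, -204.1, 136.4]
ee_rot: [-0.0, 1.0, 0.012, 0.0]
force: [0.8, 1.0, -2.7]
grip_width: 0.57
```

>>> {"api": "carry_out", "payload": {
  "steps": [-0.03,0,0,0,0,0,-1,0,0,0,0,0,0,-1,0,0,0,0,0,0,-1]
}}

```text
time_s: 16.47
eef_pos: [515.2, -204.2, 136.4]
ee_rot: [0.0, 1.0, 0.012, 0.0]
force: [2.6, -0.3, -2.7]
grip_width: 0.57
```

>>> {"api": "carry_out", "payload": {
  "steps": [-0.03,0,0,0,0,0,-1,0,0,0,0,0,0,-1,0,0,0,0,0,0,-1]
}}

```text
time_s: 16.72
eef_pos: [515.1, -204.2, 136.5]
ee_rot: [0.0, 1.0, 0.012, 0.001]
force: [4.7, 0.6, -4.9]
grip_width: 0.568
```

>>> {"api": "carry_out", "payload": {
  "steps": [-0.03,0,0,0,0,0,-1,0,0,0,0,0,0,-1,0,0,0,0,0,0,-1]
}}

```text
time_s: 16.97
eef_pos: [515.1, -204.2, 136.5]
ee_rot: [0.0, 1.0, 0.012, 0.001]
force: [6.7, 0.8, -4.3]
grip_width: 0.567
```

>>> {"api": "carry_out", "payload": {
  "steps": [-0.03,0,0,0,0,0,-1,0,0,0,0,0,0,-1,0,0,0,0,0,0,-1,0,0,0,0,0,0,-1,0,0,0,0,0,0,-1,0,0,0,0,0,0,-1,0,0,0,0,0,0,-1,0,0,0,0,0,0,-1]
}}

```text
time_s: 17.63
eef_pos: [515.0, -204.2, 136.5]
ee_rot: [0.0, 1.0, 0.012, 0.001]
force: [8.4, 0.9, -5.9]
grip_width: 0.571
```

```bash
python3 - <<'E'
from h import *
to(517,-204,136,.025)
im=cams.capture("wrist"); cv2.imwrite("pics/w10.png",im[:,:,::-1])
im2=np.clip(im.astype(float)*1.8,0,255).astype(np.uint8)
crop(im2,200,215,360,335,5,"pics/w10c.png")
im=cams.capture("side"); im2=np.clip(im.astype(float)*1.8,0,255).astype(np.uint8)
crop(im2,270,110,340,190,7.5,"pics/s10c.png")
to(517,-204,136,.025)
E
```

```text
t 17.6333 pos [ 515.  -204.2  136.5] yaw 0.025 tilt [ 0.0024 -0.0003] F [ 8.4  0.9 -5.9] M [ 0.08 -1.31  0.04] grip 0.571 q6 0.96
tool shift cm [ 0.202 -0.013  0.054]
az units -0.003
t 17.7333 pos [ 515.  -204.2  136.5] yaw 0.025 tilt [ 0.0024 -0.0004] F [ 8.2  0.3 -5.6] M [ 0.07 -1.28 -0.01] grip 0.571 q6 0.96
tool shift cm [ 0.2   -0.012  0.053]
az units -0.003
```

View pics/w10c.png

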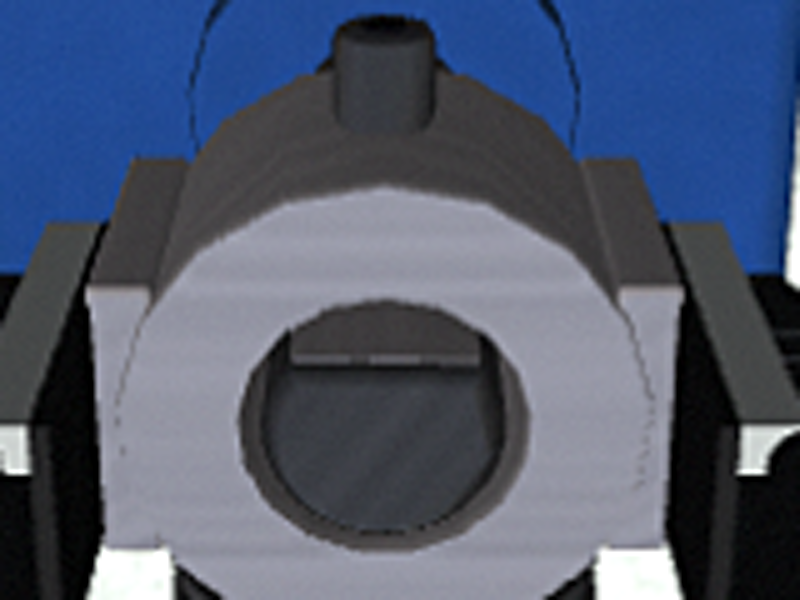

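View pics/s10c.png

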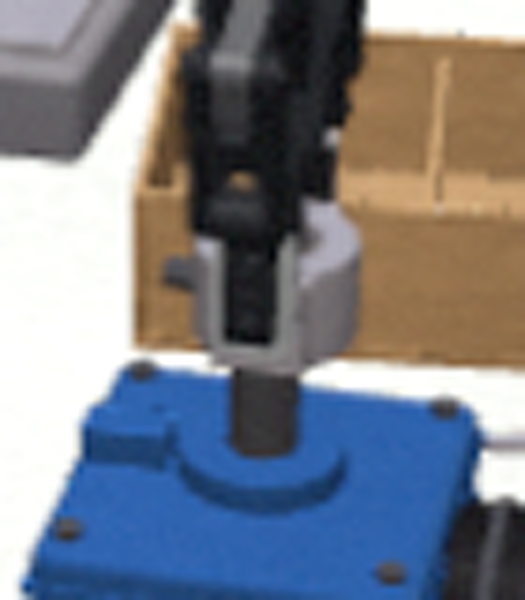

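The wrist view shows the shaft in the bore, its flat edge level across the image at row 362 (290–480) and square to the screw, with the gap on the far side. The 8 N press holds steady between readings and the tilt is 0.002, so I'm handing in.

```bash
python3 -c "
from rig import finish_job,readout
print(finish_job()); s=readout.sense(); print(s['time_s'],s['eef_pos'],s['force'],s['grip_width'])"
```

```text
the job is handed in; nothing more can be done
None
the job is handed in; nothing more can be done
```

I turned the shaft until its flat faced the rib, lowered the set-screw collar over it, and handed the job in at about 17.7 s with the gripper still holding the collar. `finish_job()` gives no verdict, so these are my own last checks:

- **Shaft angle:** the flat pointed to yaw 0.022 against the gearbox's 0.027. I measured this after turning it. In the last wrist picture its edge was still square to the screw.
- **Collar height:** its centre is at about 145 mm, half-way along the flat. The tool height and the side view agreed to within about 1 mm.
- **Level and direction:** the tool's tilt was 0.002 rad and its yaw 0.025, so the screw is on the flat's side.
- **Screw pressure:** the tip presses on the flat with about 8 N, steady over the last readings. The grip is set to 70 N.
- **Plain ring:** I never moved the arm near it.

**Disagreements:**
- Sizes measured in the wrist camera came out 3–4% small. The side camera was about 1.7 mm off along x, so I compared the collar with the shaft inside the same picture before lowering it.
- From the hover picture, the pads' lower edge suggested the collar was 2–3 mm higher than I assumed, while the screw head did not. The later height check settled this at about 145 mm.
- After contact the vertical force went from about -2 to -5.5 N. I put this down to light friction at the screw tip.

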